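# Clamp a charcoal puck in the spring press to the set mark

## Robot

A 7-joint arm with a two-finger parallel gripper is mounted at the origin on the work surface. World frame = base frame: x ahead of the robot, y to its left, z up, the work surface at z = 0. Lengths are in m, angles in rad, forces in N, time in s.
With the tool pointing down it reaches from about 0.425 to 0.975 m from the base axis. Payload 16.7 kg.
Tool frame: the origin (TCP) lies midway between the tips of the shut fingers; the grasp point (between the pads) lies 19 mm behind it; x points along the fingers, z is the direction in which the jaws open and shut, and the axes are right-handed (so a half turn about x gives the same grasp; the last joint's range is limited). The gripper opens to 85 mm and grips with 20 to 120 N. Pads are 22 mm wide; open, the fingers measure 114 mm over their backs; the gripper's body (76 mm by 85 mm) begins 54 mm behind the grasp point. The pads swing forward as they close: fully open they stand 13 mm farther back than shut.
Start: joints at [0.956, 0.426, 0.074, 1.606, -0.034, 1.111, -0.067], TCP at [0.303, -0.603, 0.231] pointing down, gripper open.
Joint ranges: [-2.85, 2.85], [-0.5, 2.14], [-1.23, 1.37], [0.21, 2.46], [-1.02, 4.16], [0.16, 2.05], [-2.73, 2.73]. Speed limits (rad/s): [1.89, 1.89, 2.39, 2.39, 3.01, 3.01, 3.01].

## Interface

Orientations are given as a 3x3 rotation matrix whose columns are the frame's x, y, z axes.
In Python, from cell import ctrl gives the robot as it stands.
- The arm moves only by the shell command python3 -m crank 'ROWS' [FORCE]. ROWS is JSON, a list that holds one entry, the list of rows, each a list of 5 numbers: the opening in per cent of the stroke, from 0 (shut) to 100 (fully open), then the shift along the tool's x, y, z in cm, then the turn about the tool's x in units of 8 degrees (1.0 is 8 degrees). In form: [[[gripper, dx, dy, dz, twist], ...]]. A call has 1 to 12 rows; each row is the pose to reach, as a shift and turn from the pose commanded when the call began, along the tool's axes at that moment; what a row does not reach only later rows make up. A row lasts 1/8 s, in which the tool goes at most 62.5 mm and 10.7 degrees, less where a joint would pass 70% of its speed; a pose out of reach is approached as far as the arm can. A call with a gripper value outside its range is refused whole. The fingers move at their own pace and stop on an object; FORCE is the grip in N (left out, the last holds). Time passes only in rows, so rows that repeat a pose let the fingers close. It gives the time, the measured TCP pose, the force and the opening at its end, in the units of the state.
- ctrl.get_obs(): the state, without advancing time (a new reading comes with each control period).
- ctrl.capture(name): name is "scene" or "side" or "wrist"; returns a dict with "img" (420x560x3 uint8, blue, green, red), "range_z" (420x560 float32, m along the optical axis (not along the pixel's ray), 0 where there is no reading), "camera_matrix" (3x3 intrinsics, pixels), "dist_coeffs" ([k1, k2, p1, p2, k3] as OpenCV has them; the pictures are not rectified), "camera_from_world" (4x4, takes a point from world to camera coordinates). Camera axes: x right, y down, z forward; pixel columns grow to the right and rows downward; lengths in m; the calibration is good to about 2 mm. A picture is of the moment at which its call begins.
- ctrl.close_job(): hands the job in, once; it reports no verdict.
The state is a dict: "time_s": time; "q": joint angles; "joint_vel": joint speeds; "effort": joint torques, N m; "eef_pos": TCP position; "orientation": TCP orientation; "ft_force": force on the tool from outside, world axes, zero at the start; "ft_torque": the same for the moment, N m; "gripper_width": opening from 0.0 (shut) to 1.0 (fully open).
Only numpy, scipy, OpenCV 4.12 (cv2) and the standard library are available. Lean on these libraries where they do the work, as an engineer would, in place of code of your own. Each camera call takes 0.05 s, during which the arm holds its last target. There are 200 camera calls.

## Task

Lay the black charcoal puck flat on the bed of the green spring press, between its two jaws without pushing them, and let go. Then turn the orange knob clockwise until the needle on the dial points at the red mark, without running well past it and without shoving the press sideways on its soft pad, and leave the puck clamped like that. The puck is brittle, so be gentle with it; do not shift the red mark, and leave the plaster disc and the tin where they are.

Things in the scene. Friction and masses are not known exactly. Their poses are not given: they have to be found in the camera images.
- puck: loose black charcoal puck, a hand-cast, slightly out-of-round disc standing 30 mm tall and 47 to 52 mm across depending on the direction, about 60 g, lying flat. Brittle: grip it with less than 25 N. Origin: centre of its underside, z up.
- press: spring press on a soft rubber pad stuck to the table (a side push shifts it 1 mm per 6 N, it springs back; over 24 N is too much): aluminium bed 100 x 370 mm, top 12 mm up; green gearbox with the knob at its -y end, spring housing with a white dial at its +y end. Origin: on the table below the nest between the jaws; y runs along the jaws' travel, from knob to dial; z up.
- nest (a point): middle of the nest on the bed's top, 12 mm above the table, axes as the press. The puck lies flat here between the jaws (29 mm tall; any place within 12 mm of the press's y line that the jaws allow). Both x sides are open, so fingers closing along the press's x can set the puck down.
- driven_jaw: steel jaw moved by the knob: 7 mm along the press's +y per rad of clockwise turn (rack and pinion). Origin: middle of its flat pressing face (50 mm wide, looking to +y), at bed level. At the start it stands 31 to 37 mm on the -y side of the press's origin, leaving 6 to 12 mm of play for the puck.
- sprung_jaw: steel jaw with a shallow 150 degree vee, 46 mm wide, looking to -y, on a spring of 1 N per mm (1.5 N preload); yields up to 18 mm along the press's +y. Origin: bottom of the vee, at bed level, 26 mm on the +y side of the press's origin when unloaded; the vee's ends stand 6 mm nearer the knob.
- knob: black skirt 48 mm across with an upright orange grip bar, 54 mm long, 14 mm thick, 36 mm high, top 75 mm above the table. Origin: on its vertical axis, 115 mm on the press's -y side, 33 mm up; x along the bar. Clockwise from above (negative about z) tightens, some 1.5 to 3.5 rad in all, so several grasps. Turns stiffly (up to 0.22 N m) and stays where it is left.
- knob_grip (a point): on the knob's axis, 64 mm above the table, 25 mm above the black skirt: where to pinch it across its 14 mm thickness. Axes as the knob.
- needle_tip (a point): the tip of the black dial needle, 60 mm from its upright pivot, 54 mm above the table. The pivot is on the press's y axis, 145 mm on the +y side of its origin. It turns clockwise from above by 0.08 rad (4.8 mm at the tip) per mm that the sprung jaw yields, so it stays at zero until the puck bears on that jaw.
- mark_point (a point): where the needle tip should stand: 60 mm from the same pivot, at the inner end of a red tab on the dial's rim that holds by friction and must stay as set; 0.5 to 0.8 rad clockwise from the needle's zero. x points outward from the pivot, y to the left of that: a needle short of the mark lies on +y, one past it on -y.
- plaster_disc: bystander: loose white-grey plaster disc, 52 mm across, 28 mm tall. Origin: centre of underside.
- tin: bystander: small open green metal tin, 76 mm across, 28 mm tall. Origin: centre of underside.
Mind the look-alikes: they are no part of the job. Of the things like the puck, leave any that is purple; of the rest the smaller one is meant.

How it is judged:
By the outcome, as a careful person would: the job done as asked, in the order asked, and still so for the second after the job is handed in, with the robot touching nothing.
It also fails if it takes over 72 s, if anything falls off the work surface, if the arm or the gripper's body presses on something with over 40 N, if the wrist force passes 120 N, or if a joint passes its speed limit or range.

## Working session

There is one attempt and no reset: what is moved stays moved. The work goes in short steps, Python scripts to look and compute and a shell command to move; the robot and the scene stay as the last step left them, time stands still between calls to the robot, and variables do not carry over. Pictures are saved under pics/ and viewed, about 8 in all and at most 12, crops included, and the job is handed in when it is done.

```bash
ls; mkdir -p pics; cat > h.py <<'E'
import numpy as np, cv2
from cell import ctrl
def cap(n):
    c=ctrl.capture(n); return c
def save(c,p): cv2.imwrite('pics/'+p+'.png',c['img'])
def ray(c,uv):
    K=np.array(c['camera_matrix']);D=np.array(c['dist_coeffs']);T=np.array(c['camera_from_world'])
    p=cv2.undistortPoints(np.float64(uv).reshape(-1,1,2),K,D).reshape(-1,2)
    d=np.c_[p,np.ones(len(p))]@T[:3,:3]; o=-T[:3,:3].T@T[:3,3]
    return o,d
def plane(c,uv,z):
    o,d=ray(c,uv); return o+d*((z-o[2])/d[:,2])[:,None]
def cloud(c):
    h,w=c['range_z'].shape; v,u=np.mgrid[:h,:w]
    o,d=ray(c,np.c_[u.ravel(),v.ravel()])
    P=o+d*c['range_z'].reshape(-1,1).astype(float); P[c['range_z'].ravel()==0]=np.nan
    return P.reshape(h,w,3)
def proj(c,P):
    T=np.array(c['camera_from_world']); r,_=cv2.Rodrigues(T[:3,:3])
    return cv2.projectPoints(np.float64(P).reshape(-1,1,3),r,T[:3,3],np.array(c['camera_matrix']),np.array(c['dist_coeffs']))[0].reshape(-1,2)
E
python3 - <<'E'
from h import *
a=cap('scene');b=cap('side')
save(a,'scene0');save(b,'side0')
np.save('a.npy',a,allow_pickle=True)
for c in(a,b):
    T=c['camera_from_world'];print(-T[:3,:3].T@T[:3,3],T[2,:3])
o=ctrl.get_obs();print(o['time_s'],o['eef_pos'],o['orientation'],o['gripper_width'])
E
```

```text
pics
[1.11374993 0.56255158 0.73404614] [-0.59022439 -0.47052598 -0.65592718]
[0.05724254 0.60228978 0.77258573] [ 0.44494057 -0.51753009 -0.73088337]
0.1 [ 0.30295739 -0.60276772  0.23066771] [[-6.30327822e-04  8.93480360e-01  4.49101825e-01]
 [ 1.01488392e-03  4.49102254e-01 -8.93479790e-01]
 [-9.99999286e-01 -1.07398952e-04 -1.18986049e-03]] 0.9995979887234836
```

View pics/scene0.png

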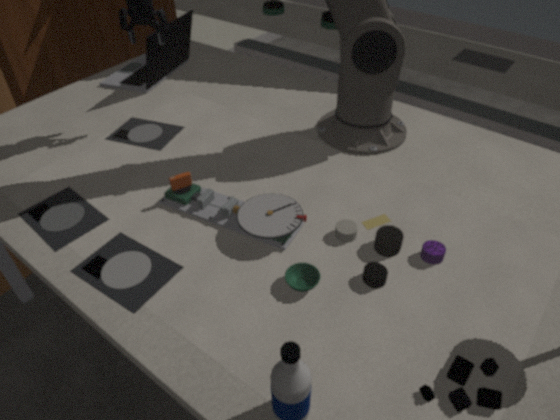

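View pics/side0.png

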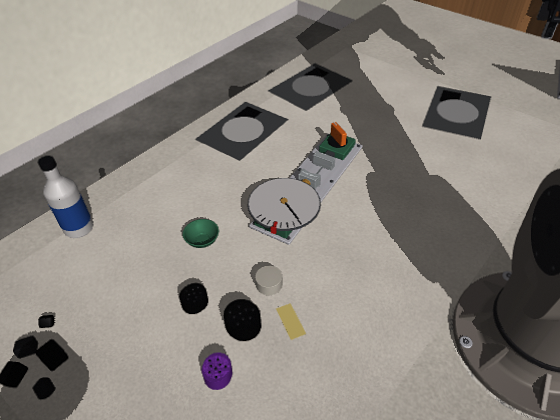

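Scene view: the smaller black puck is at (375,275) and the larger black one at (388,241). The purple one is at (433,252), plaster disc (346,231), tin (303,278), orange knob (181,182), dial pivot (268,212) and red tab (302,217). The side view agrees: puck (193,297), big black (242,320), knob (338,135), dial pivot (284,201), red tab (274,228).

```bash
cat > m.py <<'E'
from h import *
def circ(P): # centre, extents of points in plan
    (x,y),(w,h),an=cv2.minAreaRect(np.float32(P[:,:2]*1000)); return np.round([x,y,w,h,an],1)
def measure(c,name,reg):
    P=cloud(c); hsv=cv2.cvtColor(c['img'],cv2.COLOR_BGR2HSV); H,S,V=[hsv[...,i].astype(int) for i in range(3)]
    print(name)
    def comp(mask,x,y,r):
        m=np.zeros_like(mask,np.uint8); cv2.circle(m,(x,y),r,1,-1); return (mask&(m>0))
    for k,(x,y,r) in reg.items():
        near=comp(np.ones(V.shape,bool),x,y,r)
        if k=='puck' or k=='big': m=near&(V<70)&(P[...,2]>.015)
        elif k=='orange': m=near&(H<14)&(S>170)&(V>100)
        elif k=='red': m=near&((H<6)|(H>174))&(S>150)
        elif k=='disc': m=near&(P[...,2]>.015)
        elif k=='green': m=near&(H>60)&(H<90)&(S>60)
        Q=P[m]; Q=Q[~np.isnan(Q[:,0])]
        z=np.percentile(Q[:,2],95); top=Q[Q[:,2]>z-.006]
        print(k,m.sum(),'ztop',round(z,4),'top rect',circ(top),'n',len(top),'mean',np.round(top.mean(0),4))
    return P
E
python3 - <<'E'
from m import *
a=cap('scene');b=cap('side')
measure(a,'scene',dict(puck=(375,275,16),big=(388,241,20),disc=(346,231,16),orange=(181,182,16),red=(301,217,9)))
measure(b,'side',dict(puck=(193,297,20),big=(242,320,26),disc=(268,279,20),orange=(338,135,18),red=(274,229,9)))
o=cv2.resize(a['img'][160:250,150:320],None,fx=4.6,fy=4.6,interpolation=cv2.INTER_CUBIC)
s=cv2.resize(b['img'][110:250,240:370],None,fx=3,fy=3,interpolation=cv2.INTER_CUBIC)
W=np.zeros((420+0,800,3),np.uint8)
o=cv2.resize(o,(410,217)); W[:217,:410]=o; W[:420,410:800]=s
cv2.imwrite('pics/crop1.png',W)
E
```

```text
scene
puck 415 ztop 0.0326 top rect [517.2 331.8  47.9  46.5  86.7] n 325 mean [0.5189 0.3317 0.0305]
big 604 ztop 0.0416 top rect [415.5 308.5  65.2  56.4   6.7] n 435 mean [0.4167 0.3091 0.0394]
disc 356 ztop 0.0312 top rect [438.1 210.7  50.2  52.1  75.2] n 285 mean [0.438  0.2115 0.0289]
orange 19 ztop 0.0778 top rect [ 568.3 -194.2    6.    34.8   66. ] n 17 mean [ 0.5684 -0.1941  0.0756]
red 4 ztop 0.0583 top rect [497.1 127.1   1.1  14.7  13.6] n 4 mean [0.4968 0.1278 0.0569]
side
puck 600 ztop 0.0326 top rect [517.  330.3  49.1  48.1  59.4] n 503 mean [0.5153 0.3316 0.0304]
big 1120 ztop 0.0413 top rect [412.3 308.2  59.5  66.3  79.9] n 912 mean [0.4115 0.3086 0.0391]
disc 556 ztop 0.0302 top rect [436.3 210.2  50.4  51.   56.5] n 484 mean [0.4349 0.2115 0.0281]
orange 121 ztop 0.0764 top rect [ 568.7 -198.3   12.8   50.8   64.3] n 72 mean [ 0.5663 -0.196   0.0747]
red 51 ztop 0.058 top rect [496.1 125.3   8.7  23.9  35.1] n 32 mean [0.4936 0.1276 0.0557]
```

View pics/crop1.png

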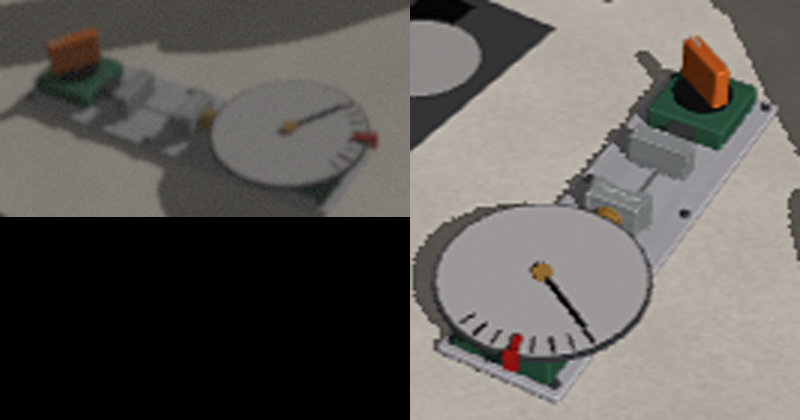

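The puck is at about (0.517, 0.331): 48 mm across against about 65 mm for the big one, so it is the smaller. Next I'll work out the press axis and jaws from both views.

```bash
python3 - <<'E'
from m import *
a=cap('scene');b=cap('side')
print('pivot',plane(a,[[269.4,212.7]],.056),plane(b,[[283.7,200.3]],.056))
for c,n,w in((a,'scene',(150,160,320,250)),(b,'side',(240,110,370,250))):
    P=cloud(c);hsv=cv2.cvtColor(c['img'],cv2.COLOR_BGR2HSV).astype(int);H,S,V=hsv[...,0],hsv[...,1],hsv[...,2]
    M=np.zeros(H.shape,bool);x0,y0,x1,y1=w;M[y0:y1,x0:x1]=1
    # dial disc top
    z=P[...,2]; d=M&(z>.047)&(z<.062)&(S<60)&(V>80)&(P[...,1]>-.02); lab=cv2.connectedComponents(d.astype(np.uint8))[1]; k=np.bincount(lab[d]).argmax(); q=P[lab==k]
    print(n,'dial',cv2.minEnclosingCircle(np.float32(q[:,:2]*1000)),np.median(q[:,2]))
    # gold pivot, orange bar via ray to plane
    for nm,m,zz in(('gold',M&(H>14)&(H<26)&(S>110)&(P[...,1]>.0),.056),('orange',M&(H<14)&(S>150)&(z>.07),.075)):
        vu=np.argwhere(m);
        if len(vu): r=plane(c,vu[:,::-1],zz); print(nm,len(vu),r.mean(0), circ(r))
    u=np.array([.5675,-.196]);
b_=cloud(b); pv=plane(b,[[283.7,200.3]],.056)[0,:2]; k=np.array([.5677,-.197]); ey=(pv-k)/np.linalg.norm(pv-k); print('len',np.linalg.norm(pv-k),'ey',ey)
ex=np.array([ey[1],-ey[0]]); O=(k+ey*.115+pv-ey*.145)/2; print('O',O)
for c in(a,b):
    P=cloud(c).reshape(-1,3);P=P[~np.isnan(P[:,0])];X=(P[:,:2]-O)@ex;Y=(P[:,:2]-O)@ey
    for y in np.arange(-66,66,3):
        s=(abs(X)<.022)&(abs(Y*1000-y)<1.5); zz=P[s,2]
        print(int(y),'%.0f/%.0f'%(zz.max()*1e3,np.median(zz)*1e3) if len(zz) else '-',end='; ')
    print()
# everything tall near route
P=cloud(b); 
for n,(x,y) in dict(tin=(200,232),purple=(217,368)).items(): print(n,plane(b,[[x,y]],.02))
E
```

```text
pivot [[0.52978637 0.05809069 0.056     ]] [[0.52623329 0.0574832  0.056     ]]
scene dial ((525.0685424804688, 57.072811126708984), 78.73631286621094) 0.0512362660629474
gold 10 [0.5282821  0.05717112 0.056     ] [527.7  56.8   7.    7.1  36.6]
orange 60 [ 0.57056928 -0.19350771  0.075     ] [ 573.7 -195.1   16.1   51.4   67.7]
side dial ((526.9041137695312, 55.31463623046875), 77.84058380126953) 0.050527583118204045
gold 29 [0.52675394 0.05780085 0.056     ] [526.2  58.2  10.6  14.9  39.9]
orange 88 [ 0.56713486 -0.19478206  0.075     ] [ 567.1 -194.9   14.8   57.    67.5]
len 0.25783946511593026 ey [-0.16082376  0.98698314]
O [ 0.549379   -0.08456314]
-66 32/29; -63 32/30; -60 13/13; -57 -; -54 42/41; -51 44/42; -48 44/42; -45 42/42; -42 45/42; -39 44/40; -36 43/26; -33 36/15; -30 17/13; -27 16/14; -24 15/13; -21 16/14; -18 15/14; -15 16/13; -12 16/13; -9 15/14; -6 14/13; -3 16/14; 0 15/13; 3 15/13; 6 14/14; 9 14/14; 12 13/13; 15 -; 18 41/41; 21 43/42; 24 43/41; 27 45/42; 30 44/42; 33 43/41; 36 43/41; 39 43/33; 42 42/30; 45 37/30; 48 36/31; 51 34/14; 54 39/32; 57 33/24; 60 16/16; 63 -; 
-66 32/13; -63 -; -60 -; -57 -; -54 41/38; -51 43/41; -48 43/41; -45 43/41; -42 43/41; -39 43/36; -36 43/26; -33 44/23; -30 38/12; -27 14/13; -24 15/13; -21 14/12; -18 15/12; -15 15/12; -12 15/13; -9 15/13; -6 14/12; -3 14/13; 0 13/12; 3 13/12; 6 13/13; 9 13/13; 12 12/12; 15 37/18; 18 40/36; 21 43/40; 24 43/41; 27 43/41; 30 44/40; 33 43/40; 36 43/40; 39 43/35; 42 43/32; 45 37/36; 48 36/34; 51 36/35; 54 37/37; 57 -; 60 -; 63 -; 
tin [[0.62437637 0.21250079 0.02      ]]
purple [[0.38226343 0.40066672 0.02      ]]
```

```bash
python3 -m crank '[[[100,0,3.8,-3.7,-0.5],[100,0,7.5,-7.5,-1],[100,0,11.3,-11.2,-1.5],[100,0,15,-15,-2],[100,0,18.8,-18.7,-2.5],[100,0,22.5,-22.4,-3],[100,0,26.3,-26.2,-3.5],[100,0,30,-30,-4],[100,0,33.8,-33.7,-4.5],[100,0,37.5,-37.4,-5]]]' 20; python3 -c "
from cell import ctrl
o=ctrl.get_obs();print(o['q'],o['eef_pos'],o['orientation'],o['time_s'])"
```

```text
time_s: 1.55
eef_pos: [0.4706, -0.0989, 0.2316]
orientation: [[0.001, 0.394, 0.919], [-0.0, 0.919, -0.394], [-1.0, 0.0, 0.001]]
ft_force: [0.1, -1.3, 0.2]
gripper_width: 0.999
[ 0.39586995  0.12642863 -0.34808962  2.0104801   0.05097935  1.01207149
 -0.38139695] [ 0.47060755 -0.09886523  0.23162831] [[ 6.94330871e-04  3.93768754e-01  9.19209272e-01]
 [-2.33380566e-04  9.19209533e-01 -3.93768689e-01]
 [-9.99999732e-01  5.88801768e-05  7.30133530e-04]] 1.55
```

```bash
python3 -m crank '[[[100,0,5.2,-1.6,-0.5],[100,0,10.3,-3.2,-1],[100,0,15.5,-4.8,-1.5],[100,0,20.7,-6.3,-2],[100,0,25.8,-7.9,-2.5],[100,2,31,-9.5,-3],[100,4,36.2,-11.1,-3.5],[100,6,41.3,-12.7,-4.1],[100,8,41.3,-12.7,-4.1],[100,8,41.3,-12.7,-4.1]]]' 20; python3 - <<'E'
from h import *
c=cap('wrist'); save(c,'w1'); o=ctrl.get_obs(); print(o['q'],o['eef_pos'],o['time_s'],o['orientation'])
P=cloud(c); hsv=cv2.cvtColor(c['img'],cv2.COLOR_BGR2HSV)
m=((hsv[...,2]<70)&(P[...,2]>.022)&(P[...,2]<.036)&(np.hypot(P[...,0]-.517,P[...,1]-.331)<.04)).astype(np.uint8)
n,l,s,_=cv2.connectedComponentsWithStats(m); k=1+s[1:,4].argmax(); v=np.argwhere(l==k)[:,::-1]; r=plane(c,v,.030)[:,:2]*1000
print(s[k],cv2.minAreaRect(np.float32(r)),cv2.minEnclosingCircle(np.float32(r)),r.mean(0))
h=r@np.array([.987,.161]); print('along close',h.min(),h.max()); h=r@np.array([-.161,.987]); print('along ey',h.min(),h.max(),h.mean())
E
```

```text
time_s: 2.8
eef_pos: [0.5163, 0.3281, 0.1497]
orientation: [[-0.003, -0.165, 0.986], [-0.002, 0.986, 0.165], [-1.0, -0.001, -0.003]]
ft_force: [0.0, -0.8, 1.0]
gripper_width: 0.999
[-0.1986866   0.47507778 -0.61420903  1.79412132  0.32405389  0.97619404
 -0.78081516] [0.51700939 0.32788796 0.1509708 ] 2.85 [[-0.00102004 -0.16365729  0.98651673]
 [-0.00118734  0.98651674  0.16365607]
 [-0.99999877 -0.00100439 -0.0012006 ]]
[ 251  173   53   56 2278] ((517.5078735351562, 331.958740234375), (52.40343475341797, 46.191680908203125), 87.67854309082031) ((517.7567749023438, 331.9413757324219), 26.28013038635254) [517.46749913 332.53657683]
along close 540.7131150702575 588.0601671917198
along ey 218.05615347056806 270.3313388793399 244.9013339695279
```

View pics/w1.png

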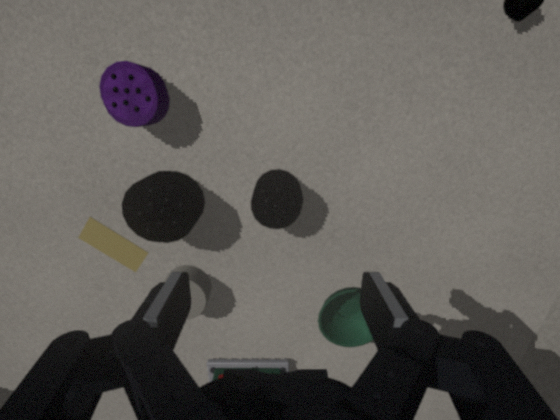

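Wrist view: the puck is at (277,198), refined to about (0.5176, 0.332), 47 mm across in the closing direction and 52 mm along y. The plaster disc, tin and big puck are clear of the fingers.

```bash
python3 -m crank '[[[100,4,0.2,0.1,0],[100,8,0.2,0.1,0],[100,9,0.2,0.1,0],[100,9,0.2,0.1,0]]]' 20
```

```text
time_s: 3.35
eef_pos: [0.5183, 0.3308, 0.0624]
orientation: [[0.001, -0.164, 0.986], [0.0, 0.986, 0.164], [-1.0, 0.0, 0.001]]
ft_force: [-0.9, 0.7, 0.2]
gripper_width: 1.001
```

```bash
python3 -m crank '[[[100,3,0.1,0,0],[100,5.4,0.1,0,0],[100,5.4,0.1,0,0],[50,5.4,0.1,0,0],[40,5.4,0.1,0,0],[40,5.4,0.1,0,0],[40,5.4,0.1,0,0],[40,5.4,0.1,0,0]]]' 20
```

```text
time_s: 4.35
eef_pos: [0.5184, 0.3326, 0.0089]
orientation: [[0.002, -0.164, 0.986], [0.001, 0.986, 0.164], [-1.0, 0.0, 0.002]]
ft_force: [-0.7, -1.3, 9.7]
gripper_width: 0.555
```

```bash
python3 -m crank '[[[40,0,0,0,0],[40,-1,0,0,0],[40,-3,0,0,0],[40,-6,0,0,0],[40,-9,0,0,0],[40,-9,0,0,0],[40,-9,0,0,0]]]' 20; python3 - <<'E'
from h import *
for n in('side','wrist'):
    c=cap(n); save(c,n+'2')
a=cv2.imread('pics/side2.png');b=cv2.imread('pics/wrist2.png'); cv2.imwrite('pics/two.png',cv2.resize(np.hstack([a,b]),(800,300)))
o=ctrl.get_obs();print(o['ft_force'],o['gripper_width'],o['eef_pos'])
E
```

```text
time_s: 5.22
eef_pos: [0.5176, 0.332, 0.0979]
orientation: [[0.001, -0.165, 0.986], [0.0, 0.986, 0.165], [-1.0, 0.0, 0.001]]
ft_force: [-0.5, -0.3, -2.0]
gripper_width: 0.556
[-0.17834134  0.29797279  0.42978876] 0.5589875594211596 [0.51721912 0.33182637 0.09692913]
```

View pics/two.png

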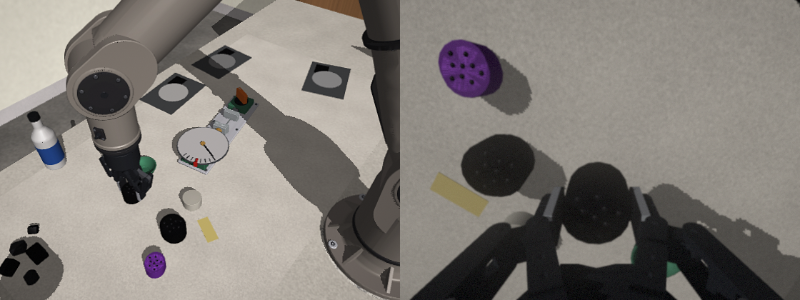

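The puck is held: in the wrist half it sits at (597,202) between the pads, opening about 47 mm, and the bystanders haven't moved. Now I'll measure the jaw play and the puck's offset in the grip.

```bash
python3 - <<'E'
from h import *
O=np.array([.5494,-.0846]);ey=np.array([-.161,.987]);ex=np.array([.987,.161])
a=np.load('a.npy',allow_pickle=True).item()
b=cap('side')
for c in(a,b):
    P=cloud(c).reshape(-1,3);P=P[~np.isnan(P[:,0])];X=(P[:,:2]-O)@ex*1e3;Y=(P[:,:2]-O)@ey*1e3;z=P[:,2]*1e3
    s=(abs(X)<22)&(Y>-50)&(Y<-22)&(z>18)&(z<36); print('driven face Y',np.percentile(Y[s],[10,50,90]),s.sum())
    s=(abs(X)<30)&(Y>-62)&(Y<-22)&(z>38); print('driven top Y',np.percentile(Y[s],[2,50,98]),'X',np.percentile(X[s],[2,50,98]))
    s=(abs(X)<30)&(Y>8)&(Y<60)&(z>38)&(z<47); print('sprung top Y',np.percentile(Y[s],[2,50,98]),'X',np.percentile(X[s],[2,50,98]))
    s=(abs(X)<90)&(abs(Y)<12)&(z>9)&(z<18); print('bed X',np.percentile(X[s],[1,99]))
w=cap('wrist');o=ctrl.get_obs();t=o['eef_pos'];R=np.array(o['orientation'])
g=w['img'].max(2); m=(g<62).astype(np.uint8)
P=cloud(w); m=((P[...,2]>t[2]+.010)&(P[...,2]<t[2]+.03)&(np.hypot(P[...,0]-t[0],P[...,1]-t[1])<.05)); q=(P[m]-t)@R
s=abs(q[:,2])<.015; print('puck in tool: y range',np.percentile(q[s,1],[1,50,99]),'x',np.percentile(q[s,0],[5,50,95]))
E
```

```text
driven face Y [-36.79336024 -35.52171958 -34.28995922] 58
driven top Y [-52.91029432 -43.28938553 -33.56893944] X [-21.10929264   5.28496115  27.82108954]
sprung top Y [18.86652187 31.06001379 42.7210599 ] X [-21.63529841   2.97676764  25.48304642]
bed X [-44.16097834  52.32343586]
driven face Y [-37.2890011  -35.26683458 -33.4328319 ] 101
driven top Y [-52.74443595 -41.6918751  -34.0310438 ] X [-22.57506965   0.57500463  24.64007905]
sprung top Y [19.459659   30.51135276 42.26371506] X [-21.96241064  -0.13011366  23.46821597]
bed X [-48.83136054  48.78380161]
puck in tool: y range [-0.02550361  0.00331038  0.02406813] x [-0.02207223 -0.02100744 -0.01548315]
```

```bash
python3 -m crank '[[[40,-3,0,0,0],[40,-5,-2,-0.2,0],[40,-5,-7,-0.6,0],[40,-5,-12,-1,0],[40,-5,-17,-1.5,0],[40,-5,-22,-1.9,0],[40,-5,-27,-2.4,0],[40,-5,-32,-2.8,0],[40,-5,-37,-3.3,0],[40,-5,-40,-3.5,0],[40,-5,-42.1,-3.7,0],[40,-5,-42.1,-3.7,0]]]' 20;  python3 -m crank '[[[40,3,0,0,0],[40,5,0,0,0],[40,5,0,0,0],[40,5,0,0,0]]]' 20
```

```text
time_s: 6.92
eef_pos: [0.5501, -0.0907, 0.1467]
orientation: [[-0.001, -0.162, 0.987], [0.0, 0.987, 0.162], [-1.0, 0.0, -0.001]]
ft_force: [0.3, -0.3, -0.4]
gripper_width: 0.558
time_s: 7.42
eef_pos: [0.5508, -0.0887, 0.0979]
orientation: [[0.0, -0.165, 0.986], [0.0, 0.986, 0.165], [-1.0, 0.0, 0.0]]
ft_force: [-0.2, 0.6, -1.1]
gripper_width: 0.557
```

```bash
python3 -m crank '[[[40,2,0,0,0],[40,3.8,0,0,0],[40,3.8,0,0,0],[40,3.8,0,0,0]]]' 20; python3 - <<'E'
from h import *
a=cap('side')['img'][90:240,240:390];b=cap('wrist'); save(b,'w3'); o=ctrl.get_obs();print(o['eef_pos'],o['ft_force'])
cv2.imwrite('pics/three.png',np.hstack([cv2.resize(a,(400,400),interpolation=cv2.INTER_CUBIC),cv2.resize(b['img'],(400,400))]))
P=cloud(b).reshape(-1,3);P=P[~np.isnan(P[:,0])]
O=np.array([.5494,-.0846]);ey=np.array([-.161,.987]);ex=np.array([.987,.161])
X=(P[:,:2]-O)@ex*1e3;Y=(P[:,:2]-O)@ey*1e3;z=P[:,2]*1e3
for lo,hi in((38,47),(72,84)):
    s=(abs(X)<20)&(z>lo)&(z<hi)&(abs(Y)<60); h=np.histogram(Y[s],np.arange(-60,64,4)); print([(int(e),int(n)) for n,e in zip(*h) if n])
E
```

```text
time_s: 7.92
eef_pos: [0.5505, -0.089, 0.0594]
orientation: [[-0.0, -0.165, 0.986], [0.0, 0.986, 0.165], [-1.0, 0.0, -0.0]]
ft_force: [-0.3, -0.7, -1.1]
gripper_width: 0.554
[ 0.55077495 -0.08915731  0.05975941] [-0.3331331   0.49912994  0.15972989]
[(16, 42), (20, 308), (24, 464), (28, 478), (32, 489), (36, 498), (40, 151)]
[(-32, 186), (-28, 380), (-24, 513), (-20, 525), (-16, 582), (-12, 574), (-8, 596), (-4, 628), (0, 626), (4, 652), (8, 678), (12, 654), (16, 676), (20, 5)]
```

View pics/three.png

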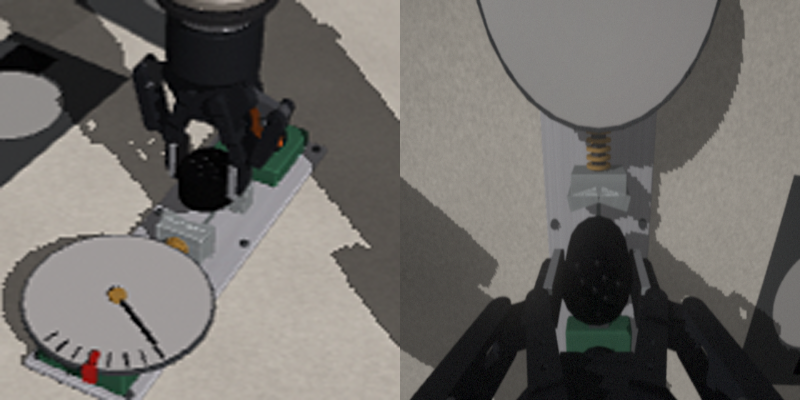

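The puck hangs above the nest with both jaws clear: side half (205,178), and in the wrist half the vee is at (600,185). The depth shows it spanning press y from about -31 to +20. Lowering.

```bash
python3 -m crank '[[[40,1,0,0,0],[40,2,0,0,0],[40,3,0,0,0],[40,3.4,0,0,0],[40,3.6,0,0,0],[40,3.6,0,0,0],[40,3.6,0,0,0]]]' 20;python3 -m crank '[[[40,0.1,0,0,0],[40,0.1,0,0,0],[40,0.1,0,0,0]]]' 20
```

```text
time_s: 8.9
eef_pos: [0.5506, -0.0892, 0.0236]
orientation: [[0.0, -0.165, 0.986], [-0.0, 0.986, 0.165], [-1.0, -0.0, 0.0]]
ft_force: [0.3, 0.2, -0.7]
gripper_width: 0.557
time_s: 9.28
eef_pos: [0.5504, -0.0891, 0.0224]
orientation: [[0.0, -0.165, 0.986], [0.0, 0.986, 0.165], [-1.0, 0.0, 0.0]]
ft_force: [-0.1, -0.5, -0.7]
gripper_width: 0.559
```

```bash
python3 -m crank '[[[40,0.1,0,0,0],[40,0.1,0,0,0],[60,0.1,0,0,0],[65,0.1,0,0,0],[72,0.1,0,0,0],[80,0.1,0,0,0],[80,0.1,0,0,0]]]' 20
```

```text
time_s: 10.15
eef_pos: [0.5504, -0.0891, 0.0213]
orientation: [[-0.0, -0.165, 0.986], [0.0, 0.986, 0.165], [-1.0, 0.0, 0.0]]
ft_force: [-0.0, 0.2, 0.1]
gripper_width: 0.798
```

```bash
python3 -c "
from cell import ctrl
o=ctrl.get_obs();print(o['q'])"
python3 -m crank '[[[80,-3,0,0,0],[80,-8,0,0,0],[80,-12,0,0,0],[70,-12,-3,0.4,-1.2],[60,-12,-6,0.4,-2.4],[40,-12,-8,0.4,-3.6],[40,-12,-8,0.4,-4.8],[40,-12,-8,0.4,-6],[40,-12,-8,0.4,-7.1],[40,-12,-8,0.4,-7.1]]]' 20;python3 - <<'E'
from h import *
c=cap('wrist');s=cap('side');save(c,'w4');save(s,'s4'); o=ctrl.get_obs();print(o['q'],o['eef_pos'],o['time_s'])
cv2.imwrite('pics/four.png',np.hstack([cv2.resize(s['img'][90:240,240:390],(400,400),interpolation=cv2.INTER_CUBIC),cv2.resize(c['img'],(400,400))]))
for c in(c,s):
    hsv=cv2.cvtColor(c['img'],cv2.COLOR_BGR2HSV).astype(int);P=cloud(c)
    m=(hsv[...,0]<15)&(hsv[...,1]>140)&(P[...,2]>.069)&(P[...,1]<-.1)
    v=np.argwhere(m)[:,::-1]
    if len(v): r=plane(c,v,.075)*1e3; print(len(v),cv2.minAreaRect(np.float32(r[:,:2])),r.mean(0))
E
```

```text
[ 0.40460179  0.5531022  -0.45016532  1.99898678  0.37669156  0.67034026
 -0.12052853]
time_s: 11.4
eef_pos: [0.5674, -0.1675, 0.1412]
orientation: [[-0.0, -0.915, 0.403], [0.0, 0.403, 0.915], [-1.0, 0.0, 0.0]]
ft_force: [0.6, 0.5, 0.3]
gripper_width: 0.397
[ 0.73280508  0.47898736 -0.7124976   1.84542578  0.37737862  0.95658552
  1.00695939] [ 0.56749148 -0.16751655  0.14127635] 11.5
972 ((710.5352783203125, -183.76919555664062), (271.7951965332031, 203.82040405273438), 38.539554595947266) [ 567.3801689  -195.30118944   75.        ]
91 ((567.0851440429688, -194.90933227539062), (14.782188415527344, 57.00182342529297), 67.49452209472656) [ 567.14653855 -194.58522868   75.        ]
```

View pics/four.png

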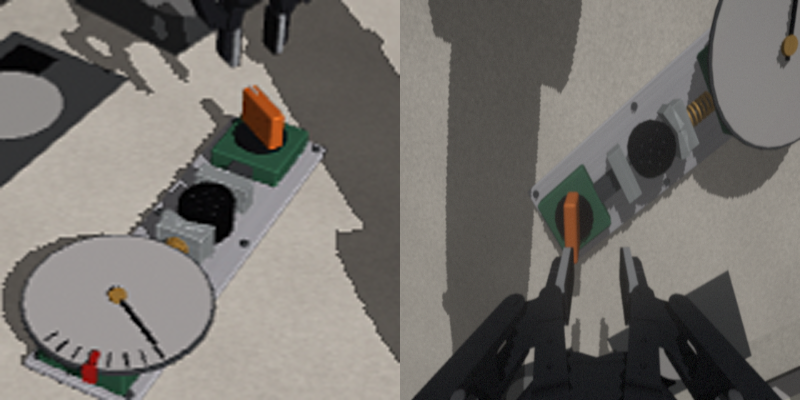

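The puck lies flat between the jaws: side half (207,208), wrist half (652,148). The needle is still at zero, and the bar appears at wrist (571,225). Next, refine the knob pose and the needle and mark angles.

```bash
cat >> m.py <<'E'
def bar(c):
    hsv=cv2.cvtColor(c['img'],cv2.COLOR_BGR2HSV).astype(int);P=cloud(c)
    m=((hsv[...,0]<15)&(hsv[...,1]>140)&(P[...,2]>.070)&(np.hypot(P[...,0]-.568,P[...,1]+.196)<.04))
    r=P[m]*1e3; R=plane(c,np.argwhere(m)[:,::-1],.075)*1e3
    print('bar n',m.sum(),'depth',circ(r/1e3),'plane',circ(R/1e3),'ztop',np.percentile(r[:,2],[50,95]))
def dial(c):
    hsv=cv2.cvtColor(c['img'],cv2.COLOR_BGR2HSV).astype(int);H,S,V=hsv[...,0],hsv[...,1],hsv[...,2];P=cloud(c)
    d=np.hypot(P[...,0]-.5265,P[...,1]-.0575)
    g=(H>12)&(H<28)&(S>100)&(d<.012)
    if g.sum()<4: print('no pivot');return
    pv=plane(c,np.argwhere(g)[:,::-1],.054).mean(0)[:2]
    out=[pv*1e3]
    n=(V<75)&(P[...,2]>.04)&(d<.062)&(d>.012); lab=cv2.connectedComponents(n.astype(np.uint8))[1]
    k=np.bincount(lab[n]).argmax(); q=plane(c,np.argwhere(lab==k)[:,::-1],.054)[:,:2]-pv
    rr=np.hypot(*q.T); sel=rr>.015; u=(q[sel]/rr[sel,None]).mean(0); an=np.degrees(np.arctan2(u[1],u[0]))
    red=((H<8)|(H>172))&(S>140)&(d<.095)&(d>.05); q=plane(c,np.argwhere(red)[:,::-1],.054)[:,:2]-pv; u=q.mean(0); ar=np.degrees(np.arctan2(u[1],u[0]))
    print('pivot',np.round(pv*1e3,1),'needle n',sel.sum(),'rmax',rr.max().round(4),'ang',an.round(2),'red n',red.sum(),'r',np.hypot(*q.T).min().round(4),'ang',ar.round(2),'gap deg',(an-ar).round(2))
E
python3 - <<'E'
from m import *
for n in('wrist','side','scene'):
    c=cap(n);print(n);bar(c);dial(c)
E
```

```text
wrist
bar n 951 depth [ 568.9 -203.4   31.8   52.4   66.5] plane [ 623.  -283.7   37.7  249.9   32. ] ztop [74.5602247  75.92565423]Traceback (most recent call last):
  File "<stdin>", line 3, in <module>
  File "m.py", line 35, in dial
    red=((H<8)|(H>172))&(S>140)&(d<.095)&(d>.05); q=plane(c,np.argwhere(red)[:,::-1],.054)[:,:2]-pv; u=q.mean(0); ar=np.degrees(np.arctan2(u[1],u[0]))
                                                    ~~~~~^^^^^^^^^^^^^^^^^^^^^^^^^^^^^^^^^
  File "h.py", line 12, in plane
    o,d=ray(c,uv); return o+d*((z-o[2])/d[:,2])[:,None]
        ~~~^^^^^^
  File "h.py", line 8, in ray
    p=cv2.undistortPoints(np.float64(uv).reshape(-1,1,2),K,D).reshape(-1,2)
      ~~~~~~~~~~~~~~~~~~~^^^^^^^^^^^^^^^^^^^^^^^^^^^^^^^^^^^^
cv2.error: OpenCV(4.12.0) /io/opencv/modules/calib3d/src/undistort.dispatch.cpp:347: error: (-215:Assertion failed) CV_IS_MAT(_src) && CV_IS_MAT(_dst) && (_src->rows == 1 || _src->cols == 1) && (_dst->rows == 1 || _dst->cols == 1) && _src->cols + _src->rows - 1 == _dst->rows + _dst->cols - 1 && (CV_MAT_TYPE(_src->type) == CV_32FC2 || CV_MAT_TYPE(_src->type) == CV_64FC2) && (CV_MAT_TYPE(_dst->type) == CV_32FC2 || CV_MAT_TYPE(_dst->type) == CV_64FC2) in function 'cvUndistortPointsInternal'
```

```bash
sed -i 's/m=((hsv\[...,0\]<15)&(hsv\[...,1\]>140)&(P\[...,2\]>.070)/m=((hsv[...,0]<15)\&(hsv[...,1]>140)\&(P[...,2]>.072)\&(P[...,2]<.079)/; s/    r=P\[m\]\*1e3; R/    l=cv2.connectedComponents(m.astype(np.uint8))[1]; m=l==np.bincount(l[m]).argmax(); r=P[m]*1e3; R/; s/    red=\(.*\); q=plane/    red=\1\n    if not red.any(): print("needle",an,"no red"); return\n    q=plane/' m.py
python3 - <<'E'
from m import *
for n in('wrist','side','scene'):
    c=cap(n);print(n);bar(c);dial(c)
E
```

```text
wrist
bar n 897 depth [ 570.6 -198.9   13.9   52.    65.8] plane [ 570.2 -198.3   13.8   52.8   66. ] ztop [74.60205381 75.73902942]
needle 162.31799464403707 no red
side
bar n 72 depth [ 570.  -197.2   14.    54.    68.7] plane [ 568.2 -196.5   12.7   53.8   67.5] ztop [74.75547062 77.2149123 ]
pivot [528.1  56.3] needle n 32 rmax 0.0595 ang 158.48 red n 57 r 0.0618 ang 115.93 gap deg 42.54
scene
bar n 52 depth [ 572.6 -197.8   11.9   49.8   65.9] plane [ 573.3 -197.7   16.6   49.8   65.5] ztop [75.00507772 77.57391384]
pivot [525.8  55.9] needle n 20 rmax 0.057 ang 157.09 red n 9 r 0.0668 ang 114.36 gap deg 42.74
```

The bar centre is at about (0.570, -0.198) with its thickness along 66°, which matches the tool. The needle-to-mark gap is 42.6° in both views, about 0.74 rad.

```bash
python3 -m crank '[[[40,0,-1.5,-2.7,0],[40,3,-1.5,-2.7,0],[40,5,-1.5,-2.7,0],[40,5,-1.5,-2.7,0],[40,5,-1.5,-2.7,0]]]' 20;python3 - <<'E'
from m import *
c=cap('wrist');bar(c); o=ctrl.get_obs(); print(o['eef_pos'],np.array(o['orientation'])[:,2])
E
```

```text
time_s: 12.32
eef_pos: [0.5709, -0.1977, 0.092]
orientation: [[0.001, -0.916, 0.402], [0.0, 0.402, 0.916], [-1.0, -0.001, 0.0]]
ft_force: [0.6, -0.3, 0.7]
gripper_width: 0.399
bar n 1647 depth [ 571.4 -199.3   13.9   53.4   65.6] plane [ 570.6 -199.    13.6   53.    65.4] ztop [74.65921899 75.74720039]
[ 0.5710663  -0.19786164  0.09223914] [4.01831477e-01 9.15713593e-01 2.80592319e-04]
```

```bash
python3 -m crank '[[[40,2,0,-0.1,0.1],[40,4,0,-0.1,0.1],[40,4.6,0,-0.1,0.1],[40,4.6,0,-0.1,0.1],[20,4.6,0,-0.1,0.1],[10,4.6,0,-0.1,0.1],[10,4.6,0,-0.1,0.1],[10,4.6,0,-0.1,0.1]]]' 80
```

```text
time_s: 13.38
eef_pos: [0.5703, -0.1991, 0.0457]
orientation: [[0.001, -0.91, 0.415], [-0.0, 0.415, 0.91], [-1.0, -0.001, 0.0]]
ft_force: [-0.4, 0.4, 3.7]
gripper_width: 0.151
```

```bash
python3 -m crank '[[[10,0,0,0,0.6],[10,0,0,0,1.2],[10,0,0,0,1.8],[10,0,0,0,2.4],[10,0,0,0,3],[10,0,0,0,3.6],[10,0,0,0,4.2],[10,0,0,0,4.2]]]' 80; python3 - <<'E'
from m import *
o=ctrl.get_obs();print(o['q'],o['ft_torque'],o['ft_force']);dial(cap('side'));dial(cap('scene'))
E
```

```text
time_s: 14.38
eef_pos: [0.5705, -0.1989, 0.0457]
orientation: [[0.001, -0.529, 0.849], [-0.0, 0.849, 0.529], [-1.0, -0.001, 0.001]]
ft_force: [1.0, 1.1, 4.0]
gripper_width: 0.153
[ 0.60774423  0.58003832 -0.49291888  1.88209536  0.38078408  0.77215576
  0.46348831] [ 0.27323162 -0.33255595 -0.11527173] [1.02987274 1.11668127 4.01513721]
pivot [527.8  56.3] needle n 32 rmax 0.0593 ang 158.75 red n 59 r 0.0617 ang 115.99 gap deg 42.76
pivot [525.7  55.6] needle n 11 rmax 0.0571 ang 157.37 red n 8 r 0.0671 ang 114.45 gap deg 42.91
```

```bash
python3 -m crank '[[[10,0,0,0,0.6],[10,0,0,0,1.2],[10,0,0,0,1.8],[10,0,0,0,2.4],[10,0,0,0,3],[10,0,0,0,3.6],[10,0,0,0,4.2],[10,0,0,0,4.8],[10,0,0,0,5.4],[10,0,0,0,6],[10,0,0,0,6]]]' 80; python3 - <<'E'
from m import *
o=ctrl.get_obs();print(o['q'],o['ft_torque'],o['ft_force']);dial(cap('side'));dial(cap('scene'))
E
```

```text
time_s: 15.85
eef_pos: [0.5708, -0.1989, 0.0456]
orientation: [[0.001, 0.276, 0.961], [-0.0, 0.961, -0.276], [-1.0, 0.0, 0.001]]
ft_force: [3.9, 2.0, 4.4]
gripper_width: 0.152
[ 0.45463263  0.54836669 -0.29123866  1.89149577  0.22552719  0.73213277
 -0.24391428] [ 0.29296112 -1.02148429 -0.0842836 ] [3.87706732 2.02686086 4.38396479]
pivot [527.6  56.4] needle n 30 rmax 0.0603 ang 140.12 red n 58 r 0.0615 ang 116.23 gap deg 23.89
pivot [525.7  55.6] needle n 23 rmax 0.0582 ang 138.01 red n 5 r 0.0693 ang 115.02 gap deg 22.98
```

```bash
python3 -m crank '[[[10,0,0,0,0.6],[10,0,0,0,1.2],[10,0,0,0,1.8],[10,0,0,0,2.4],[10,0,0,0,3],[10,0,0,0,3.5],[10,0,0,0,4],[10,0,0,0,4.2],[10,0,0,0,4.2]]]' 80; python3 - <<'E'
from m import *
o=ctrl.get_obs();print(o['q'],o['ft_torque'],o['ft_force'])
for n in('side','scene'): c=cap(n);save(c,n+'5');dial(c)
s=cv2.imread('pics/side5.png')[170:245,240:330];t=cv2.imread('pics/scene5.png')[185:245,230:315]
cv2.imwrite('pics/five.png',np.hstack([cv2.resize(s,(420,350),interpolation=cv2.INTER_CUBIC),cv2.resize(t,(380,350),interpolation=cv2.INTER_CUBIC)]))
E
```

```text
time_s: 17.08
eef_pos: [0.5708, -0.1992, 0.0456]
orientation: [[0.001, 0.762, 0.648], [-0.0, 0.648, -0.762], [-1.0, 0.001, 0.001]]
ft_force: [5.8, 1.1, 4.3]
gripper_width: 0.151
[ 0.34295774  0.53628981 -0.14633135  1.89857415  0.11392873  0.71316486
 -0.73492929] [ 0.01609454 -1.46373755  0.0149919 ] [5.82380849 1.11086535 4.2863167 ]
pivot [527.5  56.3] needle n 36 rmax 0.0598 ang 121.6 red n 55 r 0.0632 ang 116.36 gap deg 5.24
pivot [525.7  56.1] needle n 27 rmax 0.0542 ang 119.03 red n 9 r 0.0667 ang 115.36 gap deg 3.68
```

View pics/five.png

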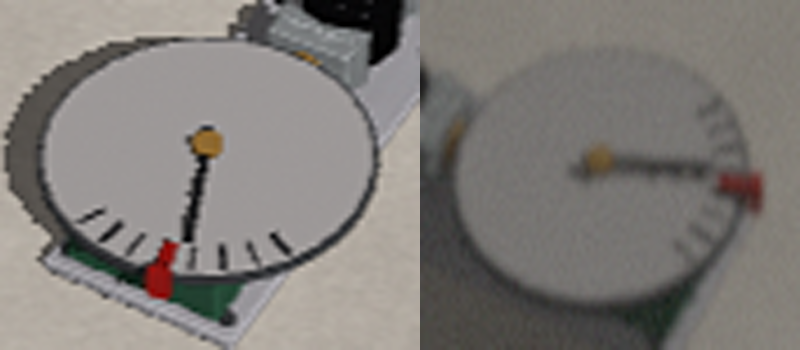

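The needle tip is just short of the red tab: side crop tip (188,240), tab's inner end (171,245); scene crop tip (712,172), tab (722,184). I'll measure the tip against the tab's inner end directly.

```bash
cat >> m.py <<'E'
def tip(c,pv=(.5268,.0568)):
    pv=np.array(pv); I=cv2.resize(c['img'],None,fx=4,fy=4,interpolation=cv2.INTER_CUBIC); hsv=cv2.cvtColor(I,cv2.COLOR_BGR2HSV).astype(int);H,S,V=hsv[...,0],hsv[...,1],hsv[...,2]
    v,u=np.mgrid[:I.shape[0],:I.shape[1]]; P=plane(c,np.c_[(u.ravel()-1.5)/4,(v.ravel()-1.5)/4],.054)[:,:2].reshape(*u.shape,2)-pv
    r=np.hypot(P[...,0],P[...,1]); a=np.degrees(np.arctan2(P[...,1],P[...,0]))
    n=(V<100)&(S<90)&(r>.030)&(r<.057)&(a>95)&(a<175); l=cv2.connectedComponents(n.astype(np.uint8))[1]; n=l==np.bincount(l[n]).argmax()
    red=((H<9)|(H>171))&(S>120)&(r<.09)&(r>.052); ri=np.percentile(r[red],3); inn=red&(r<ri+.006)
    print('needle',n.sum(),'ang out',a[n&(r>.045)].mean().round(2),'inner',a[n&(r<.045)].mean().round(2),'red inner r',ri.round(4),'ang',a[inn].mean().round(2),'all',a[red].mean().round(2),'gap',(a[n&(r>.045)].mean()-a[inn].mean()).round(2))
E
python3 - <<'E'
from m import *
for n in('side','scene'): c=cap(n);tip(c)
E
```

```text
needle 422 ang out 121.37 inner 121.53 red inner r 0.0627 ang 115.63 all 115.69 gap 5.74
needle 708 ang out 121.16 inner 120.88 red inner r 0.0656 ang 116.19 all 115.72 gap 4.97
```

```bash
python3 -m crank '[[[10,0,0,0,0.4],[10,0,0,0,0.8],[10,0,0,0,1.0],[10,0,0,0,1.0]]]' 80; python3 - <<'E'
from m import *
for n in('side','scene'): c=cap(n);tip(c)
E
```

```text
time_s: 17.77
eef_pos: [0.5709, -0.1993, 0.0456]
orientation: [[0.002, 0.844, 0.536], [-0.0, 0.536, -0.844], [-1.0, 0.001, 0.001]]
ft_force: [6.2, 1.2, 4.3]
gripper_width: 0.149
needle 363 ang out 117.5 inner 117.45 red inner r 0.0625 ang 115.74 all 115.69 gap 1.76
needle 705 ang out 116.74 inner 116.47 red inner r 0.0653 ang 116.03 all 115.98 gap 0.72
```

```bash
python3 -m crank '[[[10,0,0,0,0.2],[10,0,0,0,0.2],[30,0,0,0,0.2],[40,0,0,0,0.2],[40,0,0,0,0.2]]]' 80;  python3 - <<'E'
from m import *
for n in('side','scene'): c=cap(n);tip(c)
o=ctrl.get_obs();print(o['eef_pos'],o['ft_force'],o['gripper_width'],o['orientation'])
E
```

```text
time_s: 18.5
eef_pos: [0.5695, -0.1992, 0.045]
orientation: [[-0.001, 0.86, 0.511], [0.0, 0.511, -0.86], [-1.0, -0.001, -0.001]]
ft_force: [0.5, -0.2, 0.2]
gripper_width: 0.401
needle 404 ang out 115.32 inner 114.96 red inner r 0.0623 ang 114.57 all 114.92 gap 0.75
needle 750 ang out 114.05 inner 113.92 red inner r 0.0651 ang 114.92 all 114.97 gap -0.87
[ 0.56971934 -0.19912509  0.04513589] [ 0.64351772 -0.59860499  0.05257562] 0.40304841507427314 [[-5.93034708e-04  8.59907504e-01  5.10449540e-01]
 [ 1.40148618e-04  5.10449697e-01 -8.59907604e-01]
 [-9.99999814e-01 -4.38416257e-04 -4.23229234e-04]]
```

```bash
python3 -m crank '[[[40,-3,0,0,0],[40,-8,0,0,0],[40,-13,0,0,-1],[40,-17,1,-3,-2.2],[40,-17,2,-6,-3.4],[40,-17,3,-9,-4.6],[40,-17,4,-12,-5.8],[40,-17,4.9,-13.2,-7],[40,-17,4.9,-13.2,-8.2],[40,-17,4.9,-13.2,-8.5],[40,-17,4.9,-13.2,-8.5]]]' 80;  python3 - <<'E'
from m import *
for n in('side','scene'): c=cap(n);tip(c)
c=cap('wrist');save(c,'w6')
I=c['img'];print(proj(c,[[.5268,.0568,.054],[.5494,-.0846,.012]]))
dial(c);
try: tip(c)
except Exception as e: print(e)
E
```

```text
time_s: 19.98
eef_pos: [0.5446, -0.0607, 0.2153]
orientation: [[-0.0, -0.151, 0.989], [-0.0, 0.989, 0.151], [-1.0, 0.0, -0.0]]
ft_force: [-0.1, -0.1, -0.2]
gripper_width: 0.4
needle 398 ang out 115.33 inner 114.93 red inner r 0.0623 ang 114.57 all 114.92 gap 0.76
needle 749 ang out 113.9 inner 113.8 red inner r 0.0647 ang 115.33 all 115.37 gap -1.43
[[274.20558898  68.44932607]
 [275.34712611 203.13055637]]
needle 115.22386216155297 no red
index -1 is out of bounds for axis 0 with size 0
```

View pics/w6.png

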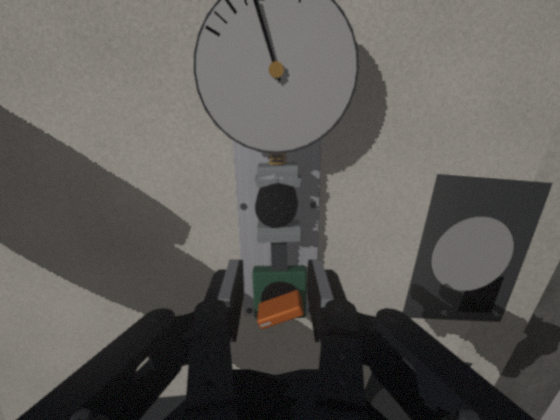

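The puck at (276,205) is clamped between the jaws. The dial pivot is at (277,70) but the red tab is out of frame above, so I'll move 9 cm along.

```bash
python3 -m crank '[[[40,0,4,0,0],[40,1,8,0,0],[40,2,10,0,0],[40,2,10,0,0],[40,2,10,0,0]]]' 80;  python3 - <<'E'
from m import *
c=cap('wrist');save(c,'w7')
g=cv2.cvtColor(c['img'],cv2.COLOR_BGR2HSV).astype(int)
dial(c); pv=None
P=cloud(c);d=np.hypot(P[...,0]-.5265,P[...,1]-.0575);m=(g[...,0]>12)&(g[...,0]<28)&(g[...,1]>100)&(d<.015); pv=plane(c,np.argwhere(m)[:,::-1],.058).mean(0)[:2]; print(pv)
tip(c,pv); tip(c); tip(c,pv+[.001,0]); tip(c,pv+[0,.001])
u,v=proj(c,[[.51,.11,.054]])[0]; u=int(u);v=int(v); print(u,v)
cv2.imwrite('pics/w7c.png',cv2.resize(c['img'][max(v-65,0):v+65,max(u-75,0):u+75],None,fx=4.5,fy=4.5,interpolation=cv2.INTER_CUBIC))
E
```

```text
time_s: 20.75
eef_pos: [0.5299, 0.0375, 0.1956]
orientation: [[0.0, -0.15, 0.989], [-0.0, 0.989, 0.15], [-1.0, -0.0, 0.0]]
ft_force: [0.9, -0.2, 0.4]
gripper_width: 0.402
pivot [536.8 -25. ] needle n 17231 rmax 0.4217 ang -38.84 red n 225 r 0.1432 ang 96.0 gap deg -134.84
[ 0.53902011 -0.04014098]Traceback (most recent call last):
  File "<stdin>", line 6, in <module>
  File "m.py", line 44, in tip
    red=((H<9)|(H>171))&(S>120)&(r<.09)&(r>.052); ri=np.percentile(r[red],3); inn=red&(r<ri+.006)
                                                     ~~~~~~~~~~~~~^^^^^^^^^^
    return _quantile_unchecked(
        a, q, axis, out, overwrite_input, method, keepdims, weights)
    return _ureduce(a,
                    func=_quantile_ureduce_func,
    ...<5 lines>...
                    overwrite_input=overwrite_input,
                    method=method)
    r = func(a, **kwargs)
    result = _quantile(arr,
                       quantiles=q,
    ...<2 lines>...
                       out=out,
                       weights=wgt)
    slices_having_nans = np.isnan(arr[-1, ...])
                                  ~~~^^^^^^^^^
IndexError: index -1 is out of bounds for axis 0 with size 0
```

```bash
python3 - <<'E'
from m import *
c=cap('wrist');save(c,'w8')
uv=proj(c,[[.5268,.0568,.056],[.50,.115,.054]]);print(uv)
g=cv2.cvtColor(c['img'],cv2.COLOR_BGR2HSV).astype(int);H,S,V=g[...,0],g[...,1],g[...,2]
v,u=np.mgrid[:420,:560]; near=np.hypot(u-uv[0,0],v-uv[0,1])<40
m=near&(H>12)&(H<28)&(S>100);pq=np.argwhere(m)[:,::-1].astype(float);print('gold',len(pq),pq.mean(0) if len(pq) else '',plane(c,pq,.056).mean(0) if len(pq) else '')
r=((H<9)|(H>171))&(S>120);q=np.argwhere(r)[:,::-1];print('red',len(q),q.min(0) if len(q) else '',q.max(0) if len(q) else '',np.median(q,0),plane(c,np.median(q,0)[None],.054))
E
```

```text
[[274.00340025 178.97491667]
 [254.08879405 111.23826477]]
gold 139 [275.75539568 179.28776978] [0.52850109 0.05673682 0.056     ]
red 439 [39 87] [497 419] [253. 353.] [[ 0.53353904 -0.15775994  0.054     ]]
```

View pics/w8.png

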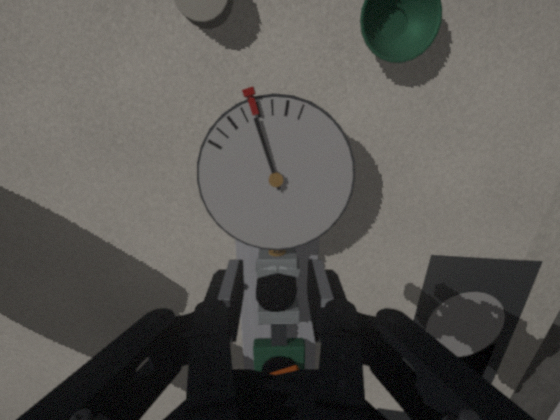

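From the wrist camera, the needle runs from the pivot (276,180) to its tip at (257,119). The tab's inner end is at about (257,115), so they line up. Now a numeric check.

```bash
python3 - <<'E'
from m import *
c=cap('wrist'); tip(c,(.5285,.0567)); tip(c,(.5275,.0567)); tip(c,(.5285,.0577))
k=cv2.resize(c['img'][75:195,200:320],(600,600),interpolation=cv2.INTER_CUBIC);cv2.imwrite('pics/k.png',k)
g=cv2.cvtColor(c['img'],cv2.COLOR_BGR2HSV).astype(int);H,S,V=g[...,0],g[...,1],g[...,2]
v,u=np.mgrid[:420,:560]
r=((H<9)|(H>171))&(S>120)&(v<125)&(v>80)&(abs(u-255)<15)
q=plane(c,np.argwhere(r)[:,::-1],.054)[:,:2]-[.5285,.0567]; rr=np.hypot(*q.T); a=np.degrees(np.arctan2(q[:,1],q[:,0]))
for lo in range(56,90,4):
    s=(rr*1e3>=lo)&(rr*1e3<lo+4)
    if s.any(): print(lo,s.sum(),a[s].mean().round(2),a[s].min().round(1),a[s].max().round(1))
n=(V<90)&(S<90)&(v<176)&(v>112)&(abs(u-(276-19*(180-v)/61))<5)
q=plane(c,np.argwhere(n)[:,::-1],.054)[:,:2]-[.5285,.0567]; rr=np.hypot(*q.T)*1e3; a=np.degrees(np.arctan2(q[:,1],q[:,0]))
for lo in range(10,64,6):
    s=(rr>=lo)&(rr<lo+6)
    if s.any(): print('n',lo,s.sum(),a[s].mean().round(2))
E
```

```text
needle 4270 ang out 115.3 inner 115.05 red inner r 0.0633 ang 115.3 all 115.55 gap -0.0
needle 4264 ang out 114.31 inner 113.66 red inner r 0.0629 ang 114.51 all 114.85 gap -0.2
needle 4257 ang out 115.86 inner 115.73 red inner r 0.0624 ang 115.67 all 115.88 gap 0.19
60 11 115.13 113.2 117.3
64 29 115.39 113.0 117.8
68 31 115.47 113.1 117.7
72 32 115.55 113.4 117.9
76 31 115.68 113.2 118.0
80 52 115.74 112.5 119.0
84 13 116.05 113.4 118.7
n 10 38 114.53
n 16 43 115.41
n 22 45 115.08
n 28 49 114.87
n 34 49 115.23
n 40 52 115.24
n 46 54 115.34
n 52 50 115.58
n 58 34 114.53
```

View pics/k.png

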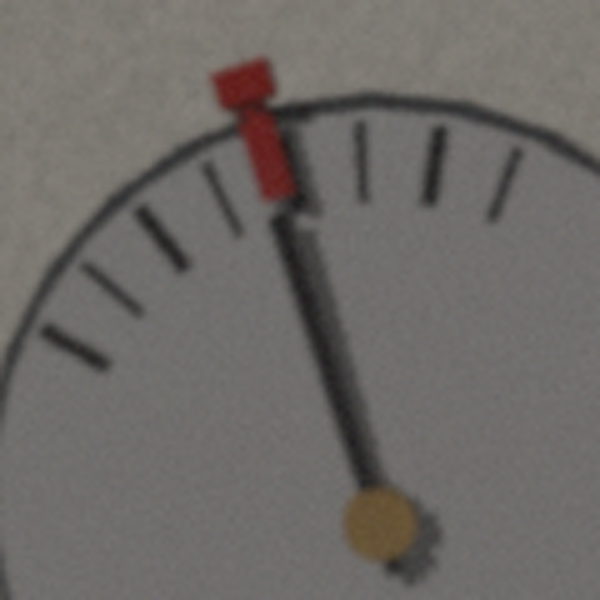

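The close-up shows the needle tip at (282,218) and the middle of the tab's inner end at (279,197), in line within about 1°. The puck is clamped and the gripper is clear, so I'm handing in.

```bash
python3 -c "
from cell import ctrl
print(ctrl.get_obs()['time_s']); print(ctrl.close_job())"
```

```text
20.9
the job is handed in; nothing more can be done
None
```

The puck is clamped in the press with the needle on the red mark, and I handed the job in at 20.9 s.

**What I did:** I picked up the smaller black puck with a 20 N grip and set it flat between the jaws. Depth readings showed it clear of both jaws on the way down. Then I turned the knob clockwise about 125° in a single grasp, in small steps. The side force read 6 N or less at the end of each step. I let go and backed away.

**Last checks:**
- **Needle:** the close wrist view puts it on the mark, with a measured gap of −0.2° to +0.2°. By eye in the enlarged picture it may be up to about 1 mm short. The two fixed cameras disagree slightly: the side view says 0.8° short, and the scene view says about 0.9° to 1.4° past. I take that as their calibration error.
- **Red mark:** it read 115–116° throughout the turning, then 114.6–115.3° in the fixed cameras after release. That is within the measuring error, so I don't think it moved.
- **Puck and press:** the last wrist views show the puck still clamped between the jaws, with the gripper touching nothing.
- **Bystanders:** the plaster disc and the tin are both in the last picture. I kept the gripper away from them, but did not re-measure where they stand.

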